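# Put the sampling winch in gear

### The job

The sampling winch on the bench is out of gear. Put it in gear for me: push the gear lever with the red knob over towards the crank side and, as the teeth will butt, rock the crank handle a little back and forth (do not wind it round) until the big steel gear slides into mesh with the brass pinion; it must sit fully in mesh with the lever fully home. Leave the things around the winch where they are.

Things in the scene. Friction and masses are not known exactly. Their poses are not given: they have to be found in the camera images.
- winch: Blue hand winch on a plywood board (300 x 270 x 18 mm) fixed to the bench; its empty drum is braked and does not turn. Origin: middle of the board's underside. Its y runs along the drum from the gear side (-y) to the crank side (+y), x away from the operator, z up. Its side plates (y = -86 and 86 mm, x -128 to 125 mm) are 200 mm high; no fixed part is higher. Place and yaw vary.
- lever_knob (a point): Centre of the red ball knob (36 mm across) on the steel gear lever, 190 mm from the lever's pivot and about 250 mm above the bench, at x = -112 mm in the winch's frame. It swings along the winch's y, about an axis along x: y = -93 mm in neutral, about -14 mm home. The knob stands clear: at its height nothing is within 60 mm.
- gear_lever (a joint): Gear lever angle, rad: 0 = neutral, 0.42 = home on its stop; grows as the knob is pushed to the winch's +y. Stays where it is left (4 N at the knob). It shifts the drum gear through a spring, 5.5 mm per 0.1 rad. If teeth butt (from 0.11 rad on) it stiffens, to 9 N at the knob; let go, it springs back to about 0.3 and goes on pressing the gear with some 12 N.
- gear_center (a point): Centre of the steel drum gear (157 mm across, face 16 mm wide), which slides along the drum axle (x = 45 mm, z = 120 mm in the winch's frame). In that frame its y is -52 mm in neutral, -46 mm with its teeth butting on the brass pinion's, -30 mm fully in mesh. The lever's spring slides it in, as far as the lever stands, once teeth meet gaps; a crank left hard on a tooth can bind it short.
- crank_grip (a point): Middle of the black crank grip, a smooth rod 29 mm thick and 90 mm long, parallel to the winch's y, 120 mm from the crank shaft (x = -46 mm, z = 162 mm), at y = 160 mm in the winch's frame. About 280 mm above the bench at the start, free all round but for the flat crank arm 50 mm away towards -y.
- crank (a joint): Crank angle, rad: 0 = grip straight above the shaft, + leans to the winch's +x. Out of gear it turns both ways (3 to 5 N at the grip) and stays where it is left. It turns the brass pinion (55 mm across): 10 teeth, so a gap comes round every 0.63 rad, about 0.15 rad wide. At the start the teeth never line up. In mesh the braked drum holds it, with 0.15 rad of play.
- spanner: Steel open-ended spanner, 180 mm long, lying on the bench; origin at its middle, underneath. A bystander.
- fouled_stone: Dark brown rounded stone specimen, 92 mm across, 54 mm high; origin at the centre of its underside. A bystander.
- grease_pot: Green grease pot with black lid, 72 mm across, 75 mm high; origin at the centre of its underside. A bystander.
- petri_dish: Clear petri dish, 90 mm across, 16 mm high; origin at the centre of its underside. A bystander.
- yellow_jar: Yellow jar with white lid, 110 mm across, 130 mm high; origin at the centre of its underside. A bystander.
- wash_bottle: White bottle with red cap, 64 mm across, 160 mm high; origin at the centre of its underside. A bystander.

How it is judged (in metres and radians):
At the end, for the whole second after the job is handed in: The gear lever stands home (beyond 0.37 rad of its 0.42), the drum gear is in mesh across the pinion's face (its centre beyond y = -35 mm in the winch's frame; level is -30 mm), and the crank is at rest (value of joint gear_lever above 0.37 rad and y of gear_center in the frame of winch above -0.035 m and velocity of joint crank between -0.1 and 0.1 rad/s); the robot touches nothing.
It fails at once if the crank is wound round instead of rocked: more than 0.9 rad (50 degrees) back or 1.4 rad (80 degrees) forward of upright (value of joint crank below -0.9 rad or value of joint crank above 1.4 rad).
It fails at once if a thing standing around the winch (spanner, stone, grease pot, petri dish, yellow jar, wash bottle) is moved by more than 30 mm (distance of any of spanner, fouled_stone, grease_pot, petri_dish, yellow_jar, wash_bottle from where it was at the start of the episode above 0.03 m).
It also fails if it takes over 48 s, if anything falls off the work surface, if the arm or the gripper's body presses on something with over 40 N, if the wrist force passes 120 N, or if a joint passes its speed limit or range.

### The arm

A 6-joint arm with a two-finger parallel gripper is mounted at the origin on the work surface. World frame = base frame: x ahead of the robot, y to its left, z up, the work surface at z = 0. Lengths are in mm, angles in rad, forces in N, time in s.
With the tool pointing down it reaches from about 275 to 725 mm from the base axis. Payload 5.6 kg.
Tool frame: the origin (TCP) lies on the centre line of the jaws, within the pads' length; the fingertips stand ahead of it and the grasp point (between the pads) lies 5 mm behind it (ctrl.tips_ahead is the z of the fingertips in the tool frame, in mm); z points along the fingers, y is the direction in which the jaws open and shut (so a half turn about z gives the same grasp; the last joint's range is limited). The gripper opens to 85 mm and grips with 20 to 120 N. Pads are 22 mm wide; open, the fingers measure 114 mm over their backs; the gripper's body (76 mm by 85 mm) begins 54 mm behind the grasp point. The pads swing forward as they close: fully open they stand 13 mm farther back than shut.
Start: joints at [-1.021, 0.255, 0.108, 0, -1.424, -0.285], TCP at [143.964, -530.818, 245.283] pointing down, gripper open.
Joint ranges: [-2.95, 2.95], [-1.21, 1.97], [-1.09, 1.5], [-2.87, 1.71], [-2.94, -0.07], [-3.05, 3.05]. Speed limits (rad/s): [2.57, 2.57, 3.14, 3.14, 3.14, 3.14].

### API

Orientations are given as a unit quaternion [w, x, y, z].
In Python, from cell import ctrl, claw, optics, current_time_s, current_joint_positions, current_joint_vel, current_joint_torque, current_position, current_ee_rot, current_force, current_wrist_torque, current_gripper_width gives the robot as it stands. Calls block until the motion is done:
- ctrl.move_pose(position, orientation): joint-space move of the TCP to a pose.
- ctrl.line_to(position, velocity=150, ori=None, max_force=None): straight line of the TCP; ori=None keeps the orientation; velocity is the mean speed in mm/s. With max_force (N) it stops when the force on the tool has changed by that much, and returns True; else False.
- ctrl.goto_joints(angles): joint-space move.
- claw.gripper_to(opening, newtons=None): finger opening in mm; newtons is the grip in N (None keeps the last); returns when the fingers have stopped.
- ctrl.sleep(seconds).
- ctrl.solve_ik(position, orientation): joint angles nearest the present ones, or None.
- optics.camera(name): name is "scene" or "top" or "wrist"; returns the picture (400x640x3 uint8, blue, green, red); there is no depth.
- optics.camera_model(name): a dict with "fx", "fy", "cx", "cy" (pixels), "rvec" (rotation vector, rad) and "tvec" (3), from world to camera coordinates, as OpenCV has them; the wrist camera has in their place "T_tool_cam" (4x4, takes a point from camera to tool coordinates, whose origin is the TCP and whose axes are the flange's). Camera axes: x right, y down, z forward; pixel columns grow to the right and rows downward; lengths in mm; the calibration is good to about 2 mm. A picture is of the moment at which its call begins: read the wrist's pose just before it. camera_model takes no time and is no camera call.
A pose or a line that the arm cannot do raises ctrl.PlanningError and nothing moves.
- ctrl.finish_job(): hands the job in, once; it reports no verdict.
Readings, each from a call of its own:
- current_time_s(): time.
- current_joint_positions(): joint angles.
- current_joint_vel(): joint speeds.
- current_joint_torque(): joint torques, N m.
- current_position(): TCP position.
- current_ee_rot(): TCP orientation.
- current_force(): force on the tool from outside, world axes, zero at the start.
- current_wrist_torque(): the same for the moment, N m.
- current_gripper_width(): finger opening in mm.
Only numpy, scipy, OpenCV 4.12 (cv2) and the standard library are available. Lean on these libraries where they do the work, as an engineer would, in place of code of your own. Each camera call takes 0.05 s, during which the arm holds its last target.

## Working session

There is one attempt and no reset: what is moved stays moved. The work goes in short steps, each a Python script; the robot and the scene stay as the last script left them, time stands still between calls to the robot, and variables do not carry over. Pictures are saved under pics/ and viewed, and the job is handed in when it is done.

```bash
mkdir -p pics; ls; python3 - <<'E'
from cell import *
import cv2
for n in("scene","top"):
    cv2.imwrite(f"pics/{n}0.png",optics.camera(n)); print(n,optics.camera_model(n))
print(current_time_s(),ctrl.tips_ahead,current_ee_rot(),optics.camera_model("wrist"))
E
```

```text
pics
scene {'fx': 486.38692909370053, 'fy': 486.38692909370053, 'cx': 317.8928026403562, 'cy': 201.6649736588749, 'rvec': array([-0.00514792,  2.85932705, -1.28797178]), 'tvec': array([ 506.1594499 ,  156.89591441, 1516.56925611])}
top {'fx': 450.8197242136033, 'fy': 450.8197242136033, 'cx': 328.49841688766634, 'cy': 198.10991820979518, 'rvec': array([ 2.14300409, -2.17391859,  0.15037617]), 'tvec': array([ -26.23121044,  527.64562291, 1436.92745602])}
0.1 14.0 [-1.55806649e-04 -1.31996121e-01  9.91249855e-01  8.51040032e-04] {'fx': 287.29567098206974, 'fy': 287.29567098206974, 'cx': 318.11778430048145, 'cy': 201.4050755381167, 'T_tool_cam': array([[-5.96579350e-05, -9.55771930e-01, -2.94108848e-01,
         7.53894277e+01],
       [ 9.99999968e-01,  1.58785345e-05, -2.54443860e-04,
         2.08968119e-01],
       [ 2.47860316e-04, -2.94108854e-01,  9.55771898e-01,
        -1.28983414e+02],
       [ 0.00000000e+00,  0.00000000e+00,  0.00000000e+00,
         1.00000000e+00]])}
```

View pics/scene0.png

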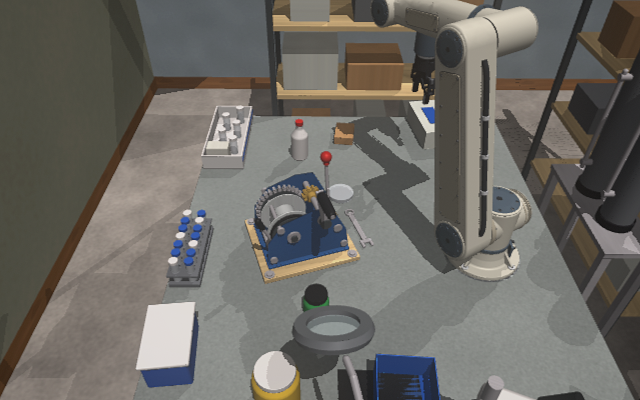

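View pics/top0.png

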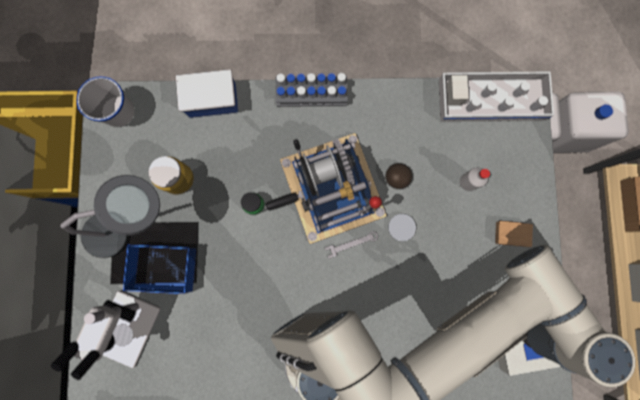

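The scene view shows the winch around (300,225), with the red knob at (326,158). In the top view the board is around (333,188), the red knob is at (375,202) and the black grip is near (282,200). Next I'll compute positions.

```bash
cat > h.py <<'E'
import numpy as np, cv2
from cell import *
def P(n):
    m=optics.camera_model(n); R=cv2.Rodrigues(m["rvec"])[0]; K=np.array([[m["fx"],0,m["cx"]],[0,m["fy"],m["cy"]],[0,0,1]])
    return K,R,np.array(m["tvec"])
def ray(n,uv):
    K,R,t=P(n); d=R.T@np.linalg.solve(K,[*uv,1]); return -R.T@t, d/np.linalg.norm(d)
def onz(n,uv,z):
    o,d=ray(n,uv); return o+d*(z-o[2])/d[2]
def tri(uv1,uv2):
    o,d=ray("scene",uv1);p,e=ray("top",uv2)
    s=np.linalg.lstsq(np.c_[d,-e],p-o,rcond=None)[0]; a=o+d*s[0];b=p+e*s[1]; return (a+b)/2,np.linalg.norm(a-b)
def proj(n,X):
    K,R,t=P(n); x=K@(R@np.array(X,float)+t); return x[:2]/x[2]
def red(img,roi):
    b,g,r=[img[...,i].astype(int) for i in range(3)]
    m=((r>110)&(g<70)&(b<70)).astype(np.uint8)
    x0,y0,x1,y1=roi; k=np.zeros_like(m);k[y0:y1,x0:x1]=m[y0:y1,x0:x1]
    c=max(cv2.findContours(k,0,2)[0],key=cv2.contourArea); return cv2.minEnclosingCircle(c)
E
python3 - <<'E'
from h import *
s=cv2.imread("pics/scene0.png");t=cv2.imread("pics/top0.png")
for p in ([0,0,0],[300,0,0],[0,-300,0]): print(proj("top",p),proj("scene",p))
a=red(s,(310,140,345,175));b=red(t,(360,185,395,220));print(a,b,tri(a[0],b[0]))
# board mask
hsv=cv2.cvtColor(t,cv2.COLOR_BGR2HSV); m=cv2.inRange(hsv,(8,50,120),(28,200,255)); k=np.zeros_like(m);k[125:250,270:395]=m[125:250,270:395]
pts=cv2.findNonZero(cv2.morphologyEx(k,cv2.MORPH_OPEN,np.ones((2,2))));r=cv2.minAreaRect(pts);bx=cv2.boxPoints(r);print(r)
W=[onz("top",p,18) for p in bx];print(np.round(W,1),np.mean(W,0),[np.linalg.norm(W[i]-W[i-1]) for i in range(4)],bx)
cv2.polylines(t,[bx.astype(int)],True,(0,255,0),1)
A=cv2.resize(t[110:260,230:430],None,fx=4,fy=4,interpolation=2);cv2.imwrite("pics/topc.png",A)
cv2.imwrite("pics/scenec.png",cv2.resize(s[130:290,230:390],None,fx=3.7,fy=3.7,interpolation=2))
E
```

```text
[320.26867153 363.65275978] [480.22587083 251.98389031]
[319.12340972 268.43296801] [384.06210217 251.51261714]
[414.19527653 362.01994889] [459.33862024 189.96164667]
((325.5, 156.5), 5.147915363311768) ((374.5, 202.0), 5.590270042419434) (array([ 485.78339825, -159.49393315,  247.47037764]), np.float64(1.8426248834303904))
((333.5821533203125, 188.45042419433594), (90.36283874511719, 82.53465270996094), 70.20112609863281)
[[ 660.   127.7   18. ]
 [ 752.6 -133.6   18. ]
 [ 464.1 -227.6   18. ]
 [ 376.5   28.4   18. ]] [563.31650285 -51.29474631  18.        ] [np.float64(300.45615362666763), np.float64(277.20076244180063), np.float64(303.4082069204632), np.float64(270.55886180625663)] [[279.4504  159.91783]
 [357.10623 131.96175]
 [387.7139  216.98302]
 [310.05807 244.9391 ]]
```

View pics/topc.png

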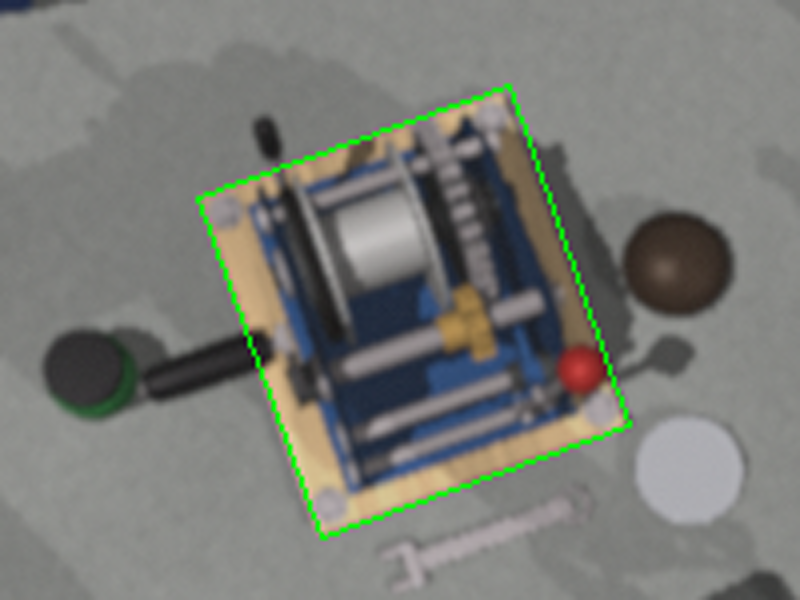

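View pics/scenec.png

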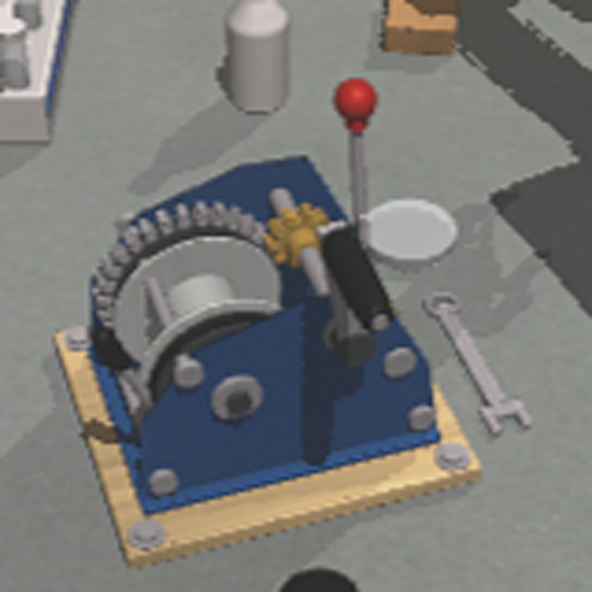

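```bash
python3 - <<'E'
from h import *
s=cv2.imread("pics/scene0.png");t=cv2.imread("pics/top0.png")
print(tri((325.9,157.4),(375.2,202.4)),onz("top",(375.2,202.4),250))
# grip ends: top (152,383)->, (265,346) ; scene (345,238),(378,318)
g=lambda x,y:(230+x/4,110+y/4); q=lambda x,y:(230+x/3.7,130+y/3.7)
A=tri(q(375,308),g(157,381));B=tri(q(345,240),g(262,347));print(A,B,(A[0]+B[0])/2, np.degrees(np.arctan2(-(A[0]-B[0])[0],(A[0]-B[0])[1])))
for n,c,z in (("tl",(226,210),20),("tr",(491,114),20),("br",(601,403),20),("bl",(330,503),20)): print(n,onz("top",g(*c),z))
for n,c in (("A",(78,338)),("B",(146,533)),("C",(452,457))): print(n,onz("scene",q(*c),22))
for c in ((690,468),): print("petri",onz("top",g(*c),16)); 
print("stone",onz("top",g(678,262),30),"pot",onz("top",g(90,370),75),"span",onz("top",g(405,565),5),onz("top",g(575,505),5))
E
```

```text
(array([ 484.84523221, -161.93960672,  242.40770332]), np.float64(2.6303993427927623)) [ 485.25307389 -161.24836547  250.        ]
(array([475.73145296, 129.3294529 , 281.87679351]), np.float64(3.8710813462003895)) (array([496.77783018,  58.42116148, 282.38395015]), np.float64(6.015478102122777)) [486.25464157  93.87530719 282.13037183] 16.53148001044353
tl [650.5269166  104.04710147  20.        ]
tr [ 729.68572073 -118.30416527   20.        ]
br [ 484.85872515 -203.41740501   20.        ]
bl [406.10085734  20.05023602  20.        ]
A [ 723.61156571 -109.5527649    22.        ]
B [647.25778498 111.32861239  22.        ]
C [402.10745294  29.16568703  22.        ]
petri [ 430.66318527 -275.41471525   16.        ]
stone [ 599.79988611 -269.21764424   30.        ] pot [511.22507471 207.32458741  75.        ] span [355.21173501 -40.49738976   5.        ] [ 402.24195633 -181.34082761    5.        ]
```

```bash
cat >> h.py <<'E'
from scipy.spatial.transform import Rotation as Ro
def quat(phi): # tool down, jaw axis at world angle phi (deg)
    a=np.radians(phi/2+45); return [0.0,np.cos(a),np.sin(a),0.0]
def wray(T,uv):
    pos,q=T; m=optics.camera_model("wrist"); Rt=Ro.from_quat([q[1],q[2],q[3],q[0]]).as_matrix()
    M=m["T_tool_cam"]; d=np.array([(uv[0]-m["cx"])/m["fx"],(uv[1]-m["cy"])/m["fy"],1])
    return np.array(pos)+Rt@M[:3,3], Rt@(M[:3,:3]@d)
def wonz(T,uv,z):
    o,d=wray(T,uv); return o+d*(z-o[2])/d[2]
def wpic(name):
    T=(np.array(current_position()),np.array(current_ee_rot())); im=optics.camera("wrist"); cv2.imwrite(f"pics/{name}.png",im); np.save(f"pics/{name}.npy",np.r_[T[0],T[1]]); return T,im
E
python3 - <<'E'
from h import *
ctrl.move_pose([485,-163,400],quat(109.3))
print(current_time_s(),current_position(),current_ee_rot())
T,im=wpic("wk"); 
try:
    c=red(im,(0,0,640,400)); print(c,wonz(T,c[0],250))
except Exception as e: print(e)
ctrl.move_pose([478,90,440],quat(109.3))
T,im=wpic("wg");print(current_time_s())
E
```

```text
2.0 [ 484.69671582 -163.67132819  399.72283521] [-3.17545412e-04 -1.67118684e-01  9.85936735e-01  8.92149830e-06]
((320.120849609375, 193.39146423339844), 17.497079849243164) [ 485.72315628 -160.99034931  250.        ]
3.1
```

View pics/wk.png

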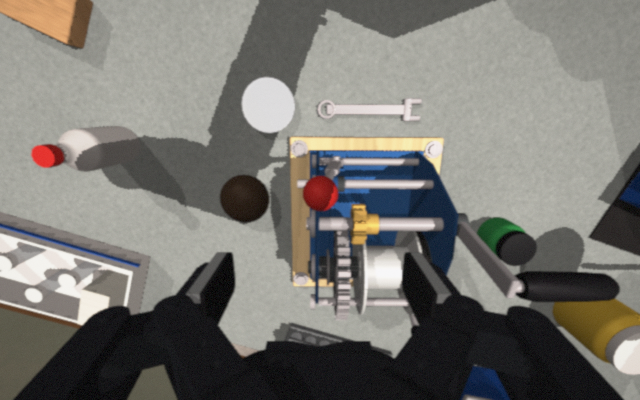

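View pics/wg.png

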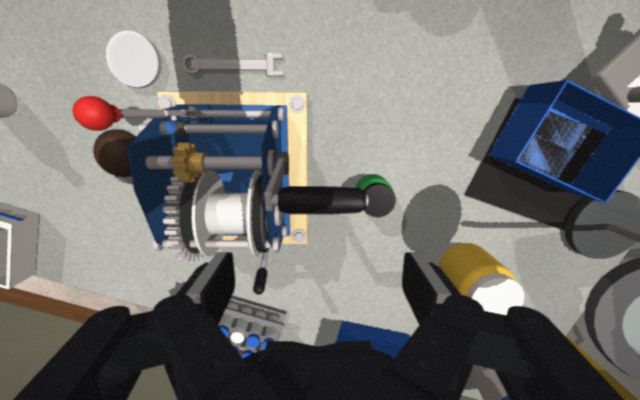

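The first wrist view has the knob at (320,193), at about (486,-161) mm, which agrees with the triangulation. The second has the grip running from (281,199) to (366,201), and image rows line up with the winch's y, so yaw is about 19°.

```bash
python3 - <<'E'
from h import *
d=np.load("pics/wg.npy");T=(d[:3],d[3:])
for z in (275,282):
  a,b=wonz(T,(281,199),z),wonz(T,(366,201),z); print(z,a,b,(a+b)/2,np.linalg.norm(a-b))
# corner bolts
B=np.array([wonz(T,p,21) for p in ((296,103),(299,236))]);print(B)
d=np.load("pics/wk.npy");T2=(d[:3],d[3:])
B2=np.array([wonz(T2,p,21) for p in ((299,149),(434,148),(300,281))]);print(B2)
yaw=np.degrees(np.arctan2(*(B2[2]-B2[0])[[1,0]]));print(yaw,np.degrees(np.arctan2(*(B[1]-B[0])[[1,0]])),np.degrees(np.arctan2(*(B2[0]-B2[1])[[0,1]])))
c=(B2[1]+B2[2])/2;print(c)
y=np.radians(19.2);R=np.array([[np.cos(y),-np.sin(y)],[np.sin(y),np.cos(y)]])
print("knob w",R.T@(np.array([485.7,-161])-c[:2]))
g=wonz(T,(323.5,200),282);print("grip w",R.T@(g[:2]-c[:2]))
print(wonz(T,(281,162),172),R.T@(wonz(T,(281,162),172)[:2]-c[:2]))
E
```

```text
275 [502.78093274  55.91754966 275.        ] [474.92326496 142.39812932 275.        ] [488.85209885  99.15783949 275.        ] 90.85670206991011
282 [500.49776005  56.12380147 282.        ] [473.30368333 140.54434728 282.        ] [486.90072169  98.33407438 282.        ] 88.69242562888746
[[403.72511006  20.84988807  21.        ]
 [649.83855523 107.14890666  21.        ]]
[[ 481.15384823 -200.19110912   21.        ]
 [ 401.71317077   22.18847856   21.        ]
 [ 731.65343535 -116.10031331   21.        ]]
18.55650829160829 19.32308042588193 160.34174399069178
[566.68330306 -46.95591738  21.        ]
knob w [-113.98401282  -81.06782948]
grip w [-27.56477615 163.40265016]
[485.1588775  37.1459836 172.       ] [-49.33143094 106.23451243]
```

```bash
cat >> h.py <<'E'
C=np.array([566.7,-47.0]); YAW=19.2; _y=np.radians(YAW); RW=np.array([[np.cos(_y),-np.sin(_y)],[np.sin(_y),np.cos(_y)]])
def w2(x,y,z): return [*(C+RW@np.array([x,y])),z]
def tow(p): return np.r_[RW.T@(np.array(p[:2])-C),p[2]]
def st(s=""): print(s,"t",round(current_time_s(),2),"w",np.round(tow(current_position()),1),"F",np.round(RW.T@np.array(current_force())[:2],1),round(current_force()[2],1))
QK=quat(90+YAW)
E
python3 - <<'E'
from h import *
claw.gripper_to(75)
ctrl.move_pose(w2(-113,-81,340),QK)
st("above")
print(ctrl.line_to(w2(-113,-81,252),200,max_force=10));st("down")
claw.gripper_to(42,20);st("closed");print(current_gripper_width())
print(ctrl.line_to(w2(-113,-8,252),80,max_force=20));st("push")
wpic("wp")
E
```

```text
above t 4.42 w [-112.4  -80.6  340.6] F [ 0.1 -1.6] 0.8
False
down t 5.01 w [-112.1  -80.9  253.5] F [-0.2  0.4] 0.3
closed t 5.42 w [-112.9  -81.1  252.4] F [-1.3  1.1] 0.6
41.75141670027628
False
push t 6.48 w [-112.3   -9.2  252.9] F [ 2.5 -6.3] 0.8
```

View pics/wp.png

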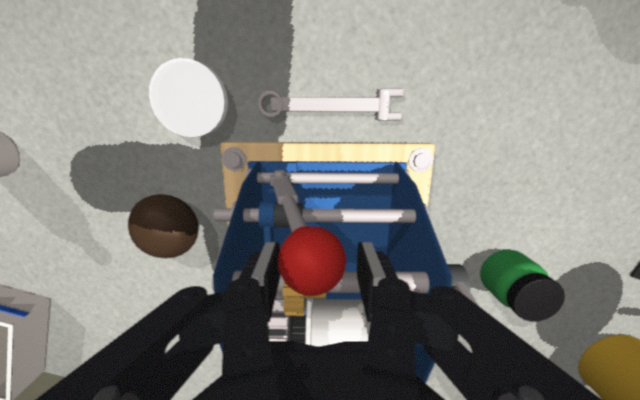

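The knob at (312,260) is between the pads, near the home position. I'll push on until it meets the stop.

```bash
python3 - <<'E'
from h import *
st()
print(ctrl.line_to(w2(-112.5,8,252),40,max_force=14));st("push2")
claw.gripper_to(75);st("open")
T,im=wpic("wp2");c=red(im,(200,150,450,400));print(c,tow(wonz(T,c[0],250)))
E
```

```text
t 6.53 w [-112.3   -9.2  252.9] F [ 3.2 -6.2] -0.5
True
push2 t 6.76 w [-112.5   -9.2  253.1] F [-0.3 -4.4] 0.8
open t 7.18 w [-112.6   -8.4  252.3] F [0.3 0.2] 0.1
((276.0, 262.6449279785156), 34.87517547607422) [-114.79379527  -29.80382678  250.        ]
```

View pics/wp2.png

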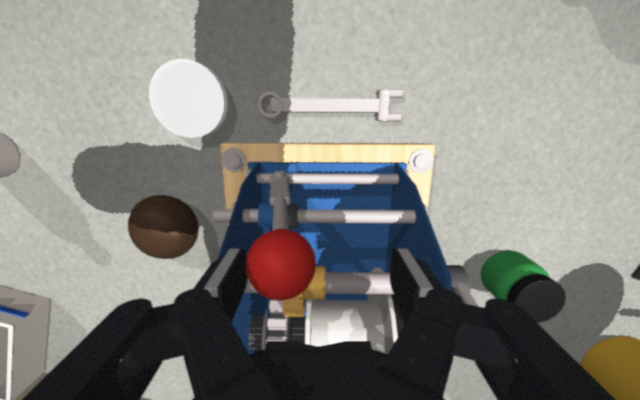

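The lever sprang back to about -30 mm, so the teeth are butting and the gear is preloaded, as expected. Now the crank.

```bash
cat >> h.py <<'E'
def gp(th,dz=0): return w2(-46+120*np.sin(th),161,162+120*np.cos(th)+dz)
def th_now(): 
    p=tow(current_position()); return np.arctan2(p[0]+46,p[2]-162)
E
python3 - <<'E'
from h import *
ctrl.line_to(w2(-112.5,-20,345),250)
js=[ctrl.solve_ik(gp(.154,90),quat(f)) for f in (YAW,YAW+180)]
j0=np.array(current_joint_positions());print([np.round(np.array(j)-j0,2) for j in js if j is not None])
f=min((YAW,YAW+180),key=lambda f:np.abs(np.array(ctrl.solve_ik(gp(.154,90),quat(f)))-j0).max());print(f)
ctrl.move_pose(gp(.154,90),quat(f));st("above")
print(ctrl.line_to(gp(.154,2),150,max_force=10));st("down")
claw.gripper_to(34,20);print(current_gripper_width());st("closed");wpic("wc")
E
```

```text
[array([ 0.39,  0.05,  0.12, -0.01, -0.08,  4.32]), array([ 0.39,  0.05,  0.12, -0.01, -0.08,  1.18])]
199.2
above t 8.84 w [-27.9 160.7 370. ] F [-1.1  0.2] -0.2
False
down t 9.57 w [-27.2 160.5 283.6] F [ 0.3 -0.2] -0.3
33.79362523507162
closed t 10.05 w [-27.5 161.1 282.7] F [ 0.4 -0.2] 0.8
```

View pics/wc.png

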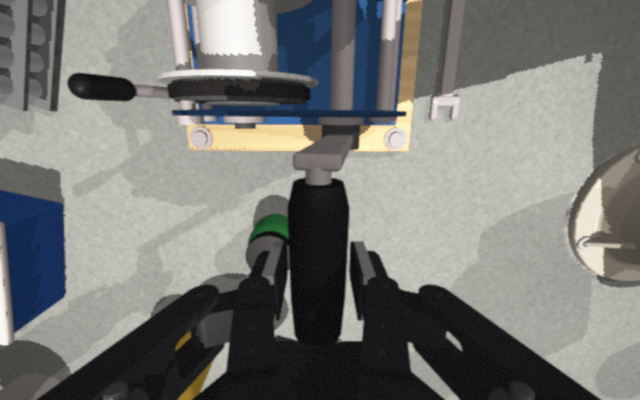

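The grip, around (318,260), is caged between the pads. Start rocking.

```bash
python3 - <<'E'
from h import *
def go(t,n):
    t0=th_now()
    for th in np.linspace(t0,t,n+1)[1:]:
        hit=ctrl.line_to(gp(th,2),35,max_force=16); st(f"{th:.2f} {th_now():.3f} {hit}")
        if hit: return True
    return False
print(go(.55,3)); 
print(go(-.2,5))
E
```

```text
0.28 0.283 False t 10.7 w [-12.  161.  278.9] F [0.3 0.7] -0.3
0.42 0.415 False t 11.31 w [  3.1 161.1 273.5] F [ 0.3 -0.7] -0.1
0.55 0.544 False t 11.92 w [ 17.1 161.  266.2] F [0.6 0.5] -0.3
False
0.40 0.430 True t 12.41 w [  5.5 161.5 274.2] F [ 8. -2.] -4.4
True
```

```bash
python3 - <<'E'
from h import *
def go(t,n):
    t0=th_now()
    for th in np.linspace(t0,t,n+1)[1:]:
        hit=ctrl.line_to(gp(th,2),35,max_force=16); st(f"{th:.2f} {th_now():.3f} {hit}")
        if hit: return True
    return False
print(go(.75,3)); wpic("wr"); cv2.imwrite("pics/s2.png",cv2.resize(optics.camera("scene")[130:290,230:390],None,fx=3.7,fy=3.7,interpolation=2))
E
```

```text
0.54 0.528 False t 12.92 w [ 15.1 160.9 266.9] F [-0.6  0.3] -0.6
0.64 0.636 False t 13.43 w [ 26.2 161.  259.8] F [-0.5 -0.5] 0.2
0.75 0.701 True t 13.79 w [ 29.8 160.5 251.8] F [-5.6  0.7] 2.6
True
```

View pics/s2.png

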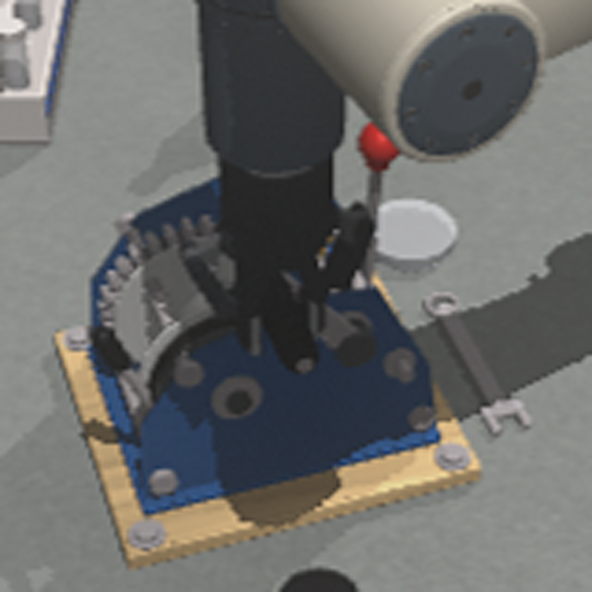

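View pics/wr.png

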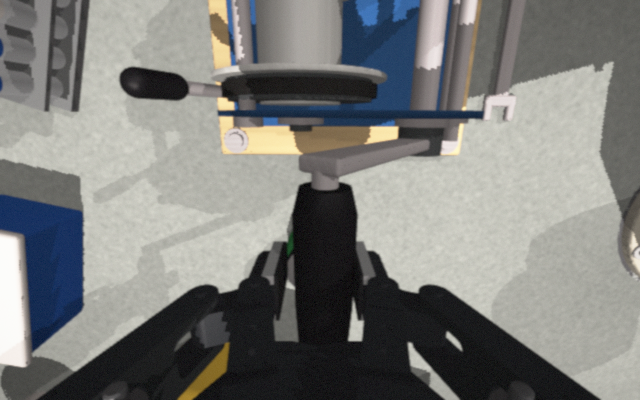

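It is blocked at 0.43 one way and 0.70 the other. That matches the in-mesh play plus slack in the cage. I'll centre the crank, release it, and push the lever home.

```bash
python3 - <<'E'
from h import *
ctrl.line_to(gp(.56,2),40);st("centre")
claw.gripper_to(70)
p=list(current_position());ctrl.line_to([p[0],p[1],375],250);st("up")
wpic("wu")
ctrl.move_pose(w2(-113,-30,370),QK);st("over knob")
T,im=wpic("wk2");c=red(im,(150,100,500,350));print(c,tow(wonz(T,c[0],251)))
E
```

```text
centre t 14.51 w [ 18.4 161.  266.4] F [2.4 0.1] 1.6
up t 15.53 w [ 17.7 161.1 375.2] F [ 0.1 -0.5] -0.6
over knob t 16.66 w [-112.9  -29.7  369.5] F [0.8 0.1] -0.4
((327.0291748046875, 198.87625122070312), 19.331378936767578) [-114.5779671   -21.41914053  251.        ]
```

View pics/wk2.png

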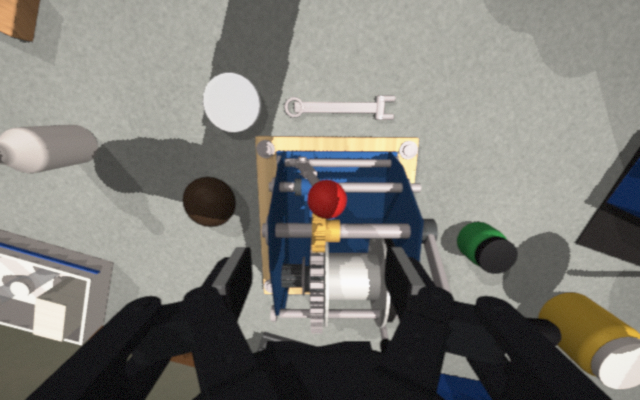

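The gear is now aligned with the brass pinion around (318,240). The knob is at (327,199), not necessarily home, so I'll push it until it hits the stop.

```bash
python3 - <<'E'
from h import *
claw.gripper_to(78)
ctrl.line_to(w2(-113.5,-23,252),150,max_force=10);st("down")
claw.gripper_to(42,20);st("cl")
print(ctrl.line_to(w2(-113.5,15,252),60,max_force=25));st("push");ctrl.sleep(.3);st("hold");wpic("wq")
T,im=wpic("wq");c=red(im,(200,150,450,400));print(c,tow(wonz(T,c[0],250)))
E
```

```text
down t 17.9 w [-113.   -23.3  253. ] F [-1.1  0.7] -0.5
cl t 18.34 w [-113.4  -23.   252.2] F [-0.5  0.3] 0.3
True
push t 18.74 w [-114.    -9.1  252.5] F [-0.1 -7.1] 1.0
hold t 19.04 w [-114.    -9.2  252.5] F [-0.7 -5. ] 2.3
((306.5804748535156, 263.07470703125), 34.38127899169922) [-115.79927519  -14.96840732  250.        ]
```

View pics/wq.png

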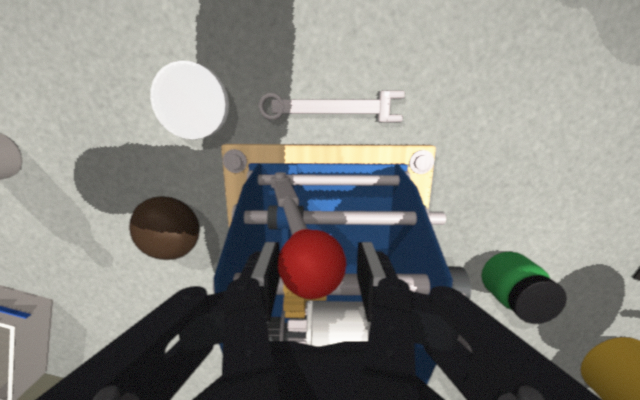

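It hit a firm stop at the same place, with the knob at about -13 to -15 mm, which is home. Release and check.

```bash
python3 - <<'E'
from h import *
claw.gripper_to(60);ctrl.sleep(.2);st("open")
T,im=wpic("wo");c=red(im,(200,150,450,400));print(c,tow(wonz(T,c[0],250)))
p=list(current_position());ctrl.line_to([p[0],p[1],400],250)
# view over gear, keeping knob clear
ctrl.move_pose(w2(40,-40,430),QK);st()
T,im=wpic("wv")
cv2.imwrite("pics/wvc.png",cv2.resize(im[100:300,200:460],None,fx=3,fy=3,interpolation=2))
E
```

```text
open t 19.66 w [-114.1   -8.2  251.1] F [-0.3 -0.4] 0.2
((304.5434875488281, 264.5), 34.7979850769043) [-115.83877187  -14.93812535  250.        ]
 t 21.13 w [ 40.3 -40.1 428.3] F [0.6 0.4] 0.8
```

View pics/wvc.png

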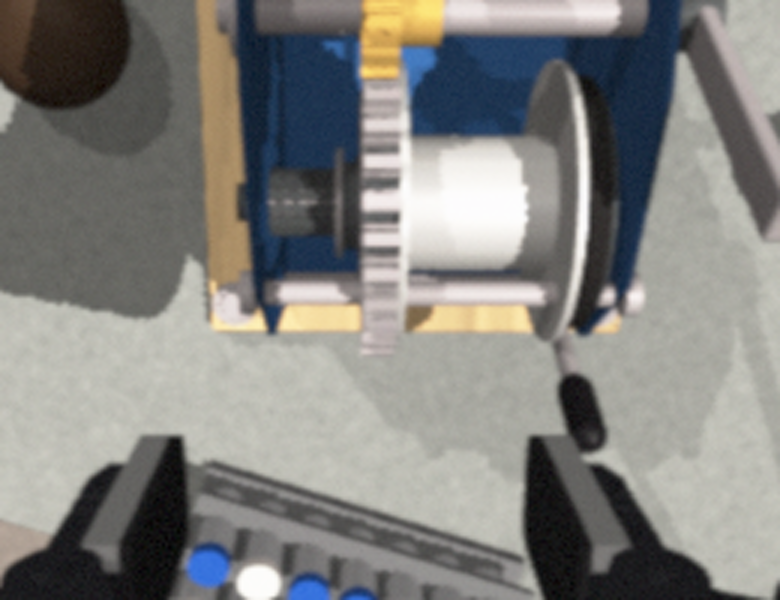

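The gear face (columns 361–402 in the crop) is flush with the brass teeth (361–402). One numeric check, then I'll hand in.

```bash
python3 - <<'E'
from h import *
d=np.load("pics/wv.npy");T=(d[:3],d[3:])
for u in (361,381.5,402): print(tow(wonz(T,(200+u/3,100+200/3),196)))
print("plates",tow(wonz(T,(200+250/3,100+60/3),200)),tow(wonz(T,(200+674/3,100+60/3),200)))
t=optics.camera("top");cv2.imwrite("pics/top2.png",t)
m=cv2.absdiff(t,cv2.imread("pics/top0.png")).max(2)
st();print(np.abs(current_joint_vel()).max())
ctrl.finish_job()
E
```

```text
[ 29.241894   -37.01395866 196.        ]
[ 29.2435352  -28.34447868 196.        ]
[ 29.24517643 -19.67486655 196.        ]
plates [-27.81500321 -81.47347753 200.        ] [-27.79143835  87.79487745 200.        ]
 t 21.23 w [ 39.2 -40.  430.6] F [-0.8  0. ] 1.2
0.020966388331047386
the job is handed in; nothing more can be done
```

View pics/top2.png

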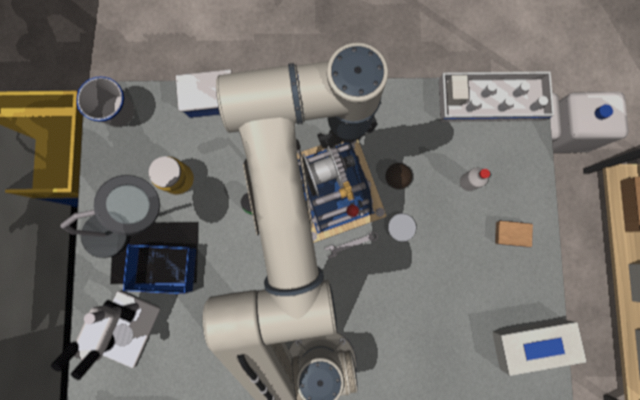

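The winch is in gear, and I handed the job in at about 21 s; `ctrl.finish_job()` gives no verdict. I pushed the lever over until the teeth butted and rocked the crank between about 0.15 and 0.70 rad until it was held within its play. I then let the crank go near the middle of that play and pushed the lever home.

**Last checks:**
- **Lever:** it came up against a firm stop, and the knob stayed at y ≈ -15 mm after release (home is about -14 mm).
- **Gear:** its centre measured y ≈ -28 mm, and possibly 3 mm lower by the side plates, so about -31 mm. Level is -30 mm, and in the picture its face is flush with the brass pinion.
- **Robot:** it touches nothing.
- **Things around the winch:** the stone, petri dish, jar and bottle look unmoved in the last top view. The arm partly hid the grease pot and spanner there. They looked unmoved in a wrist picture shortly before.

**What disagreed:**
- **Knob at the start:** it measured y ≈ -81 mm, not the -93 mm given for neutral. I didn't explain this, so I relied on the firm stop to tell that the lever was home.
- **Crank play:** the crank moved about 0.27 rad between its two stops, against the 0.15 rad given. Some of that is slack between the gripper and the grip.
- **Crank at rest:** I didn't measure this separately.

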